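# Scrape the offcuts off the work plate

### The arm

A 7-joint arm with a two-finger parallel gripper is mounted at the origin on the work surface. World frame = base frame: x ahead of the robot, y to its left, z up, the work surface at z = 0. Lengths are in m, angles in rad, forces in N, time in s.
With the tool pointing down it reaches from about 0.35 to 0.9 m from the base axis. Payload 8.1 kg.
Tool frame: the origin (TCP) lies midway between the tips of the shut fingers; the grasp point (between the pads) lies 19 mm behind it (bot.hold_point_z is the z of the grasp point in the tool frame, in m); z points along the fingers, y is the line along which they close (so a half turn about z gives the same grasp; the last joint's range is limited). The gripper opens to 92 mm and grips with 3 to 60 N. Pads are 19 mm wide; open, the fingers measure 130 mm over their backs; the gripper's body (75 mm by 190 mm) begins 47 mm behind the grasp point.
Start: joints at [-1.207, 0.434, 0.025, 1.573, -0.012, 1.134, -0.075], TCP at [0.281, 0.558, 0.227] pointing down, gripper open.
Joint ranges: [-2.62, 2.62], [-0.44, 2.09], [-1.27, 1.32], [0.08, 2.57], [-1.32, 4.46], [0.12, 2], [-2.74, 2.74]. Speed limits (rad/s): [2.22, 2.22, 3.01, 3.01, 3.14, 3.14, 3.14].

### API

Orientations are given as [roll, pitch, yaw] about the fixed x, y, z axes, in that order (R = Rz(yaw) Ry(pitch) Rx(roll)).
In Python, from workcell import sensors, viewer, bot gives the robot as it stands. The module is installed in compiled form; this text tells all that it offers.
- The arm moves only by the shell command python3 -m handwheel 'ROWS' [OPENING] [FORCE]. ROWS is JSON, one flat list of numbers, 4 for each row, row after row: the shift along the tool's x, y, z in units of 25 mm (1.0 is 25 mm), then the turn about the tool's z in units of 8 degrees (1.0 is 8 degrees). In form: [dx, dy, dz, twist, dx, dy, dz, twist, ...]. A call has 1 to 12 rows; each row is the pose to reach, as a shift and turn from the pose commanded when the call began, along the tool's axes at that moment; what a row does not reach only later rows make up. A row lasts 1/10 s, in which the tool goes at most 50 mm and 8.59 degrees, less where a joint would pass 70% of its speed; a pose out of reach is approached as far as the arm can. A call with a gripper value outside its range is refused whole. OPENING is the opening, from -1 (shut) to 1 (fully open), set as the call begins (- or left out, the last holds). The fingers move at their own pace and stop on an object; FORCE is the grip in N (left out, the last holds). Time passes only in rows, so rows that repeat a pose let the fingers close. It gives the time, the measured TCP pose, the force, the opening and the grip force at its end, in the units of the state.
- sensors.read_state(): the state, without advancing time (a new reading comes with each control period).
- viewer.get_image(name): name is "scene" or "top" or "wrist"; returns a dict with "img" (420x560x3 uint8, red, green, blue), "depth" (420x560 float32, m along the optical axis (not along the pixel's ray), 0 where there is no reading), "K" (3x3 intrinsics, pixels), "T" (4x4, takes a point from camera to world coordinates). Camera axes: x right, y down, z forward; pixel columns grow to the right and rows downward; lengths in m; the calibration is good to about 2 mm. A picture is of the moment at which its call begins.
- bot.close_job(): hands the job in; it is judged then, once.
The state is a dict: "time": time; "joint_pos": joint angles; "joint_velocities": joint speeds; "joint_torque": joint torques, N m; "ee_pos": TCP position; "eef_rot": TCP orientation; "ft_force": force on the tool from outside, world axes, zero at the start; "moment": the same for the moment, N m; "width": opening from 0.0 (shut) to 1.0 (fully open); "grip_force": force on a finger pad.
Only numpy, scipy, OpenCV 4.12 (cv2) and the standard library are available. Lean on these libraries where they do the work, as an engineer would, in place of code of your own. Each camera call takes 0.05 s, during which the arm holds its last target. There are 200 camera calls.

### The job

Pick up the scraper block and use it to wipe all five loose metal chips off the steel work plate over its open edge into the empty scrap tray, working round the bracket clamped on the plate without knocking it. Do not touch the chips with the gripper's fingers, and leave the other things on the bench where they are. When the plate is clear, stand the scraper upright on the black rubber mat and let go.

Things in the scene. Friction and masses are not known exactly. Their poses are not given: they have to be found in the camera images.
- plate_top (a point): low steel work plate, fixed, 240 mm (its x) by 200 mm (its y), its top 50 mm above the bench; this point is the centre of its top face. A lip 12 mm high and 10 mm thick runs along each of its two x edges (inner width between the lips 220 mm); its two y edges are open
- bracket: small dark steel bracket with a clamp and bolt, fixed on the plate near its middle, squared with the plate: 36 mm (x) by 40 mm (y), 40 mm high; origin at the centre of its underside, on the plate's top
- tray: empty sheet-metal scrap tray, fixed, 250 mm (its x) by 100 mm (its y), squared with the plate and standing 2 mm off one of its open y edges (either side); walls 3 mm thick, the long ones 36 mm high, the short ones at its x ends 55 mm high, so the long rim is 14 mm below the plate's top; origin at the centre of its underside
- toolboard: wooden board 250 x 100 x 20 mm with files and punches fixed in it (nothing above 35 mm), standing 2 mm off the plate's other open edge; origin at the centre of its underside
- mat: black rubber mat, fixed on the bench, 120 x 120 x 4 mm; origin at the centre of its underside
- scraper_mid (a point): scraper block standing upright on its blade on the bare bench, 0.2 to 0.4 kg: rigid aluminium blade 24 mm (its x) by 56 mm (its y) and 30 mm high, above it a flat-sided wooden handle 22 mm (x) by 50 mm (y) up to 95 mm above the blade's lower face. The point lies on its vertical mid axis, 47.5 mm above the lower face; z points up to the handle's top. A good grip is 20 mm above this point, closing along its x
- scraper: the same scraper; origin at the centre of the blade's lower face
- chip0_mid (a point): loose metal chip on the plate: sawn bar end, 18 x 12 x 10 mm high; the point is its centre, half-way up
- chip1_mid (a point): loose metal chip on the plate: flat round slug, 16 mm across, 9 mm high; the point is its centre, half-way up
- chip2_mid (a point): loose metal chip on the plate: square bar end, 14 x 14 x 12 mm high; the point is its centre, half-way up
- chip3_mid (a point): loose metal chip on the plate: L-shaped angle end, 18 x 18 mm over its legs (6 mm thick), 10 mm high; the point is its centre, half-way up
- chip4_mid (a point): loose metal chip on the plate: flat bar end, 20 x 10 x 8 mm high; the point is its centre, half-way up
- jar: bystander, loose: lidded glass jar, 52 mm across, 75 high
- oilcan: bystander, loose: grey metal can, 52 mm across, 110 high
- wrench: bystander, loose: steel wrench lying flat, 180 mm long
- square: bystander, loose: engineer's square lying flat, blade 150 x 25, stock 90 mm long, 16 high
- vblock: bystander, loose: steel V-block, 50 x 40 x 38 high
- tin: bystander, loose: flat dark tin, 60 mm across, 40 high
- chisel: bystander, loose: cold chisel lying flat, 145 mm long, 14 high, between the robot and the plate
- chip0: the same chip 0; origin at the centre of its underside
- chip1: the same chip 1; origin at the centre of its underside
- chip2: the same chip 2; origin at the centre of its underside
- chip3: the same chip 3; origin at the centre of its underside
- chip4: the same chip 4; origin at the centre of its underside
There are look-alikes about, which are no part of the job. There is more than one size of the scraper; the job needs the largest.

How it is judged:
On the way, in this order (a step that is already met when the one before it is completed fails the run):
1. the scraper is picked up (blade more than 50 mm above the bench) (height (world z) of scraper_mid above 0.0975 m), for 0.1 s.
2. all five chips lie in the scrap tray (x of chip0_mid in the frame of tray between -0.123 and 0.123 m and y of chip0_mid in the frame of tray between -0.049 and 0.049 m and z of each of chip0_mid, chip1_mid, chip2_mid, chip3_mid, chip4_mid in the frame of tray below 0.034 m and x of chip1_mid in the frame of tray between -0.123 and 0.123 m and y of chip1_mid in the frame of tray between -0.049 and 0.049 m and x of chip2_mid in the frame of tray between -0.123 and 0.123 m and y of chip2_mid in the frame of tray between -0.049 and 0.049 m and x of chip3_mid in the frame of tray between -0.123 and 0.123 m and y of chip3_mid in the frame of tray between -0.049 and 0.049 m and x of chip4_mid in the frame of tray between -0.123 and 0.123 m and y of chip4_mid in the frame of tray between -0.049 and 0.049 m), for 0.2 s.
At the end, for the whole second after the job is handed in: all five chips lie in the scrap tray, within its walls and below their rim; the scraper stands upright (within 0.1 rad) and at rest on the rubber mat, its middle within 48 mm of the mat's centre along each of the mat's sides (all of step 2 and x of scraper_mid in the frame of mat between -0.048 and 0.048 m and y of scraper_mid in the frame of mat between -0.048 and 0.048 m and z of scraper_mid in the frame of mat between 0.049 and 0.056 m and angle between scraper_mid's own z axis and vertical below 0.1 rad and linear speed of scraper below 0.02 m/s); the robot touches nothing.
It fails at once if a bystander on the bench is shifted more than 30 mm (distance of any of jar, oilcan, wrench, square, vblock, tin, chisel from where it was at the start of the episode above 0.03 m).
It fails at once if the gripper's fingers touch a chip (more than 1 N) (contact force between the fingers and chip0 above 1 N or contact force between the fingers and chip1 above 1 N or contact force between the fingers and chip2 above 1 N or contact force between the fingers and chip3 above 1 N or contact force between the fingers and chip4 above 1 N).
It fails at once if the clamped bracket is knocked (more than 20 N) (contact force between anything else and bracket above 20 N).
It also fails if it takes over 64 s, if anything falls off the work surface, if the arm or the gripper's body presses on something with over 40 N, if the wrist force passes 120 N, or if a joint passes its speed limit or range.

## Working session

There is one attempt and no reset: what is moved stays moved. The work goes in short steps, Python scripts to look and compute and a shell command to move; the robot and the scene stay as the last step left them, time stands still between calls to the robot, and variables do not carry over. Pictures are saved under pics/ and viewed, at most 10 in all, crops included, and the job is handed in when it is done.

```bash
mkdir -p pics
cat > h.py <<'E'
import numpy as np, cv2
from workcell import sensors, viewer, bot
def grab(n,f):
    d=viewer.get_image(n); np.savez(''+f+'.npz',**d)
    cv2.imwrite('pics/'+f+'.png',d['img'][:,:,::-1]); return d
def world(d):
    h,w=d['depth'].shape; v,u=np.mgrid[:h,:w]; z=d['depth'].astype(float); K=d['K']
    p=np.stack([(u-K[0,2])/K[0,0]*z,(v-K[1,2])/K[1,1]*z,z,np.ones_like(z)],-1)
    return (p@d['T'].T)[...,:3]
E
python3 - <<'E'
from h import *
for n in('top','scene'): d=grab(n,n+'0'); print(n,d['T'].round(3).tolist(),d['K'].round(1).tolist())
s=sensors.read_state(); print({k:np.round(s[k],3) for k in('time','ee_pos','eef_rot','width','ft_force')})
a=cv2.imread('pics/top0.png');cv2.imwrite('pics/top0b.png',cv2.resize(a,(800,600),interpolation=cv2.INTER_CUBIC))
E
```

```text
top [[-0.001, -0.996, 0.086, 0.38], [-1.0, 0.001, 0.005, -0.004], [-0.005, -0.086, -0.996, 1.597], [0.0, 0.0, 0.0, 1.0]] [[475.2, 0.0, 280.2], [0.0, 475.2, 213.7], [0.0, 0.0, 1.0]]
scene [[-0.311, 0.776, -0.548, 1.244], [0.95, 0.256, -0.178, 0.243], [0.002, -0.576, -0.817, 1.132], [0.0, 0.0, 0.0, 1.0]] [[497.6, 0.0, 269.8], [0.0, 497.6, 212.3], [0.0, 0.0, 1.0]]
{'time': np.float64(0.1), 'ee_pos': array([0.281, 0.558, 0.226]), 'eef_rot': array([-3.14 ,  0.   ,  2.675]), 'width': np.float64(0.999), 'ft_force': array([-0.044,  0.441,  0.894])}
```

View pics/top0b.png

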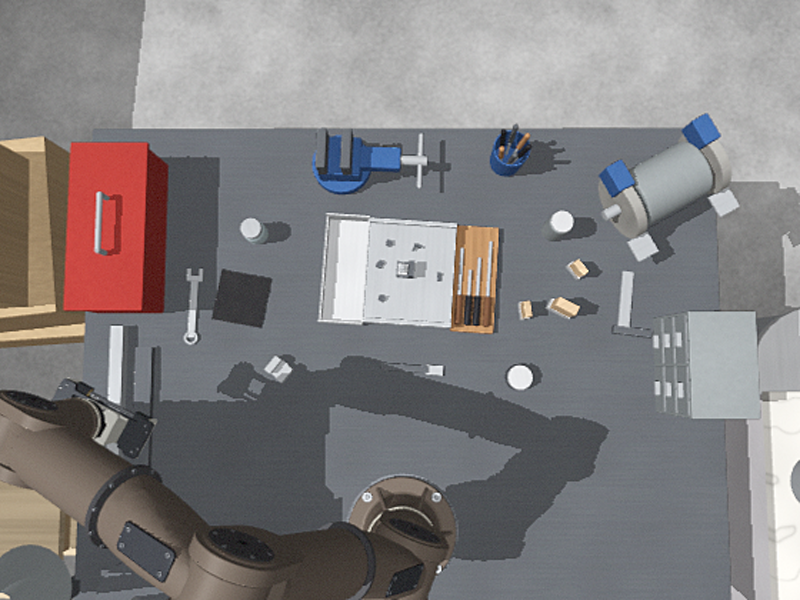

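View pics/scene0.png

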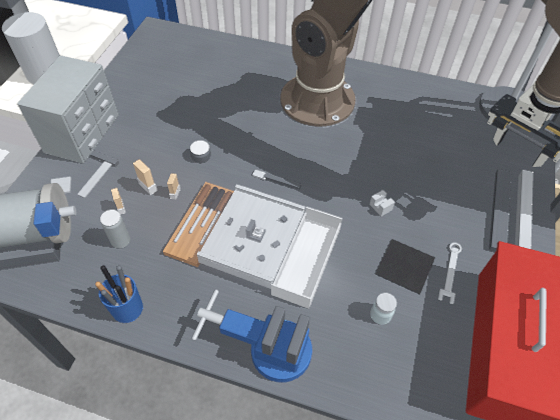

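Top view at 800x600: the plate is around (410,270), with the tray on its left (345,268), the toolboard on its right (475,280), and the mat at (242,298). The scraper candidates are (577,269), (526,310) and (564,307). I'll measure all three and confirm the choice in a crop.

Run:
```python
from h import *
d=dict(np.load('top0.npz')); P=world(d); img=d['img']
x,y,z=P[...,0],P[...,1],P[...,2]
def comps(m,mn=8):
    n,l,st,c=cv2.connectedComponentsWithStats(m.astype(np.uint8))
    for i in range(1,n):
        if st[i,4]<mn: continue
        q=P[l==i]; t=q[q[:,2]>np.percentile(q[:,2],70)-.004]
        r=cv2.minAreaRect((q[:,:2]*1000).astype(np.float32)); rt=cv2.minAreaRect((t[:,:2]*1000).astype(np.float32))
        print(c[i].round(0),st[i,4],'zmax',q[:,2].max().round(3),'all',np.round(r[0]),np.round(r[1]),round(r[2]),'top',np.round(rt[0]),np.round(rt[1]),round(rt[2]))
uu,vv=np.meshgrid(np.arange(560),np.arange(420))
R=lambda a,b,c,e:(uu>a)&(uu<b)&(vv>c)&(vv<e)
print('scrapers');comps((z>.02)&R(355,425,175,230))
print('plate');comps((abs(z-.05)<.004)&R(220,360,140,240),200)
print('lips');comps((z>.057)&R(220,325,140,240),3)
print('board');comps((abs(z-.02)<.006)&R(315,355,150,240),100)
print('chips>54');comps((z>.0545)&R(262,312,160,220),3)
g=img.max(-1); print('mat');comps((g<50)&R(145,195,185,232),100)
print('obst');comps((z>.012)&R(120,420,120,280)&~R(218,352,140,240),20)
a=cv2.resize(img[170:235,350:430,::-1],(560,455),interpolation=cv2.INTER_CUBIC)
b=cv2.resize(img[145:240,220:355,::-1],(800,563),interpolation=cv2.INTER_CUBIC)
cv2.imwrite('pics/scr.png',a);cv2.imwrite('pics/plate.png',b)
```

```text
scrapers
[404. 187.] 105 zmax 1.597 all [ 485. -214.] [ 38. 468.] 31 top [ 501. -205.] [ 35. 469.] 27
[394. 215.] 205 zmax 1.597 all [ 461. -194.] [ 52. 409.] 16 top [ 459. -194.] [ 45. 410.] 16
[368. 216.] 93 zmax 1.597 all [ 455. -145.] [ 40. 318.] 21 top [ 438. -154.] [ 34. 319.] 27
plate
[287. 191.] 2801 zmax 0.054 all [592. -18.] [200. 221.] 86 top [592. -18.] [200. 221.] 86
lips
[254. 151.] 3 zmax 0.062 all [720.  89.] [1. 6.] 8 top [720.  91.] [3. 0.] -91
[288. 155.] 198 zmax 0.071 all [704. -22.] [204.  16.] 85 top [705. -25.] [197.  11.] 86
[283. 164.] 3 zmax 0.058 all [677.  -4.] [3. 7.] 90 top [677.  -4.] [3. 7.] 90
[272. 169.] 18 zmax 0.069 all [660.  30.] [14. 14.] 39 top [660.  30.] [14. 14.] 39
[291. 172.] 18 zmax 0.067 all [652. -33.] [12. 22.] 20 top [653. -34.] [10. 20.] 13
[312. 170.] 4 zmax 0.059 all [ 655. -101.] [3. 7.] 0 top [ 655. -101.] [3. 7.] 0
[284. 188.] 139 zmax 0.099 all [600. -10.] [42. 44.] 87 top [597. -11.] [31. 36.] 84
[266. 184.] 17 zmax 0.066 all [610.  51.] [12. 16.] 45 top [610.  51.] [12. 16.] 45
[301. 186.] 4 zmax 0.058 all [606. -66.] [9. 5.
[... 4588 characters left out ...]
 all [ 539. -197.] [ 50. 499.] 45 top [ 539. -196.] [ 45. 497.] 45
[178. 161.] 250 zmax 0.085 all [688. 341.] [47. 47.] 88 top [690. 344.] [43. 43.] 10
[404. 187.] 112 zmax 1.597 all [ 485. -214.] [ 40. 468.] 31 top [ 501. -205.] [ 35. 469.] 27
[394. 215.] 213 zmax 1.597 all [ 461. -194.] [ 52. 409.] 16 top [ 459. -194.] [ 45. 410.] 16
[368. 216.] 99 zmax 1.597 all [ 455. -145.] [ 41. 318.] 20 top [ 438. -154.] [ 34. 319.] 27
[195. 258.] 208 zmax 1.597 all [362. 157.] [319.  58.] 86 top [362. 155.] [314.  58.] 86
[283. 257.] 128 zmax 0.023 all [373.  -9.] [113.  16.] 86 top [373.  -7.] [110.  16.] 86
[363. 264.] 272 zmax 1.597 all [ 352. -150.] [292.  56.] 90 top [ 352. -149.] [292.  52.] 89
```

View pics/scr.png

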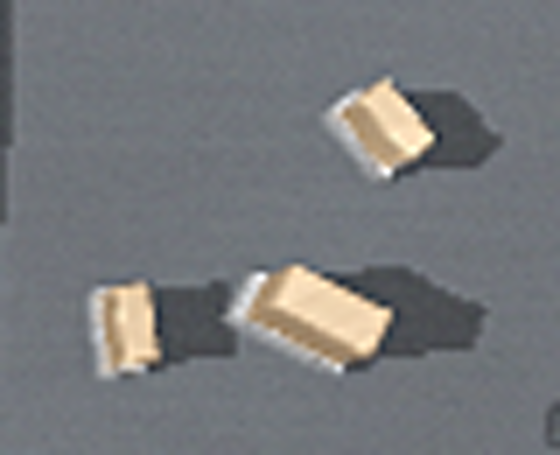

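View pics/plate.png

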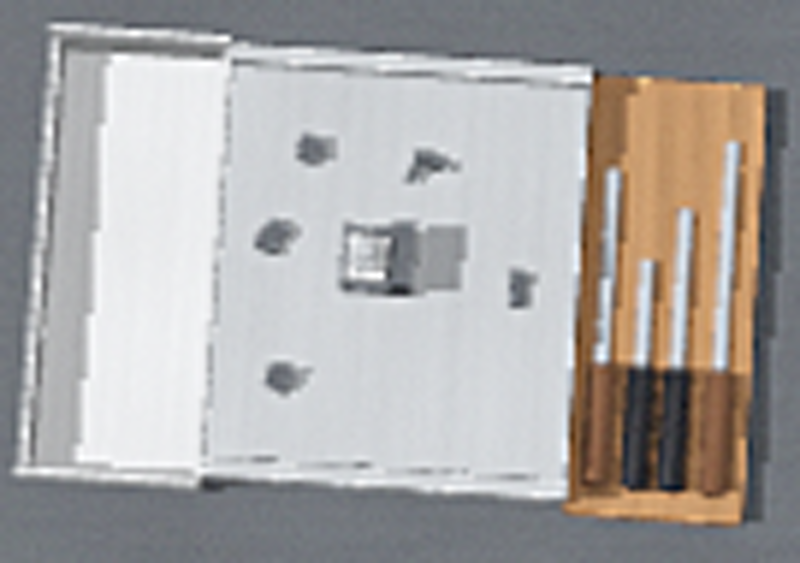

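The crop shows three scrapers: crop (385,125) and (130,330) are small, and (310,320) is clearly the largest. In the top image that is about (394,215), so I'll take that one. The plate crop shows chips at (316,148), (430,163), (277,236), (520,287) and (287,376), with the bracket at (370,258).

```bash
cat >> h.py <<'E'
def ray(d,uv,zp):
    uv=np.atleast_2d(np.asarray(uv,float)); r=np.c_[(uv-d['K'][:2,2])/d['K'][[0,1],[0,1]],np.ones(len(uv))]@d['T'][:3,:3].T
    o=d['T'][:3,3]; return o+r*((zp-o[2])/r[:,2])[:,None]
def rows(x,y,z,yaw):
    "shift in row units from measured TCP to target"
    s=sensors.read_state(); p=np.array(s['ee_pos']); a=s['eef_rot'][2]
    d=np.array([x,y,z])-p; c,n=np.cos(a),np.sin(a)
    t=np.array([c*d[0]+n*d[1], n*d[0]-c*d[1], -d[2]])/.025
    w=-((yaw-a+np.pi)%(2*np.pi)-np.pi); print('rows',t.round(2),'twist',round(np.degrees(w)/8,2),'len mm',np.linalg.norm(d)*1000//1)
def rect(q):
    r=cv2.minAreaRect((q[:,:2]*1000).astype(np.float32)); b=cv2.boxPoints(r); e=[b[1]-b[0],b[2]-b[1]]; L=max(e,key=np.linalg.norm)
    return np.round(r[0],1),np.round(sorted(r[1]),1),round(np.degrees(np.arctan2(L[1],L[0]))%180,1)
E
python3 - <<'E'
from h import *
d=dict(np.load('top0.npz')); P=world(d); z=P[...,2]; ok=d['depth']>0; img=d['img'].astype(int)
uu,vv=np.meshgrid(np.arange(560),np.arange(420)); R=lambda a,b,c,e:(uu>=a)&(uu<b)&(vv>=c)&(vv<e)
# scraper handle top by bright wood colour
m=R(382,410,205,225)&(z>.085)&ok; 
print('handle depth',rect(P[m]),m.sum(),np.median(z[m]))
wood=R(384,410,204,224)&(img[...,0]>220)&(img[...,2]<200); print('handle colour',rect(ray(d,np.c_[uu[wood],vv[wood]],.095)),wood.sum())
print('plate',rect(P[ok&(abs(z-.05)<.003)&R(255,322,155,228)]))
print('lip',rect(P[ok&(z>.0575)&(z<.066)&R(250,322,150,160)]))
mat=R(145,195,185,232)&(img.max(-1)<62); n,l,st,c=cv2.connectedComponentsWithStats(mat.astype(np.uint8)); i=1+st[1:,4].argmax(); mm=l==i; print('mat',rect(ray(d,np.c_[uu[mm],vv[mm]],.004)),st[i,4])
C=np.array([592,-18]); a=np.radians(-4); ex=np.array([np.cos(a),np.sin(a)]); ey=np.array([-np.sin(a),np.cos(a)])
dk=R(258,312,164,214)&(img.max(-1)<170); n,l,st,c=cv2.connectedComponentsWithStats(dk.astype(np.uint8))
for i in range(1,n):
    if st[i,4]>8:
        w=ray(d,c[i],.058)[0]*1000; q=w[:2]-C; print('dark',c[i].round(1),st[i,4],w[:2].round(),'plate xy',round(q@ex),round(q@ey))
m=ok&(z>.085)&(z<.1)&R(270,300,175,200); q=P[m][:,:2].mean(0)*1000-C; print('bracket top',rect(P[m]),q@ex,q@ey)
E
```

```text
handle depth (array([ 509.8, -367. ]), array([23.3, 50.1]), np.float32(65.1)) 119 0.09521758599559549
handle colour (array([ 509.8, -366.6]), array([18.6, 46.5]), np.float32(63.0)) 95
plate (array([586.7, -16.1]), array([204.1, 231.7]), np.float32(176.2))
lip (array([703.6, -10.2]), array([ 18.4, 227.3]), np.float32(85.1))
mat (array([535.8, 379. ]), array([116.9, 119.6]), np.float32(79.6)) 796
dark [272.5 169.8] 26 [658.  28.] plate xy 62 51
dark [291.7 172.3] 26 [650. -34.] plate xy 59 -12
dark [266.  184.5] 30 [609.  50.] plate xy 13 69
dark [289.  188.3] 175 [597. -26.] plate xy 5 -7
dark [307.4 193.4] 23 [580. -86.] plate xy -7 -68
dark [267.5 208.3] 27 [531.  45.] plate xy -65 58
bracket top (array([596.5, -11.4]), array([30.8, 36.2]), np.float32(174.2)) 2.7712302098219577 0.13416908197906013
```

Run:
```python
from h import *
rows(.510,-.367,.2,np.radians(65)); rows(.510,-.367,.053,np.radians(65))
```

```text
rows [-24.82 -28.91   1.04] twist 11.03 len mm 952.0
rows [-24.82 -28.91   6.92] twist 11.03 len mm 968.0
```

```bash
python3 -m handwheel '[-2,-2.3,0,1, -4,-4.6,0,2, -6,-7,0,3, -8,-9.3,0,4, -10,-11.7,0,5, -12,-14,0,6, -13,-15.2,0,7, -14.5,-17,0,8, -16,-18.6,0,9, -18,-21,0,10, -20,-23.3,0,11, -22,-25.6,0,11]'; python3 -c "
from h import *
rows(.510,-.367,.2,np.radians(65))"
```

```text
time: 1.3
ee_pos: [0.4251, -0.0262, 0.2269]
eef_rot: [3.141, -0.001, 1.134]
ft_force: [1.1, 0.8, -0.3]
width: 1.0
grip_force: 0.0
rows [-10.91   8.84   1.07] twist -0.0 len mm 352.0
```

```bash
python3 -m handwheel '[-1.5,1.2,0,0, -3,2.4,0,0, -4.5,3.6,0,0, -6,4.9,0,0, -7.5,6.1,0,0, -9,7.3,0,0, -10,8.1,0,0, -10.9,8.8,0,0, -10.9,8.8,0.5,0, -10.9,8.8,0.5,0]'
python3 - <<'E'
from h import *
d=grab('wrist','w1'); P=world(d); ok=d['depth']>0; z=P[...,2]
m=ok&(z>.085)&(z<.105)&(np.hypot(P[...,0]-.51,P[...,1]+.367)<.05); print(m.sum(), rect(P[m]) if m.sum() else '')
rows(.510,-.367,.053,np.radians(65))
E
```

```text
time: 2.3
ee_pos: [0.5098, -0.3634, 0.212]
eef_rot: [-3.138, -0.0, 1.138]
ft_force: [-0.7, 0.7, -0.6]
width: 1.005
grip_force: 0.0
1459 (array([ 510.2, -368.5]), array([22.1, 50.6]), np.float32(62.2))
rows [-0.16  0.06  6.39] twist 0.03 len mm 159.0
```

View pics/w1.png

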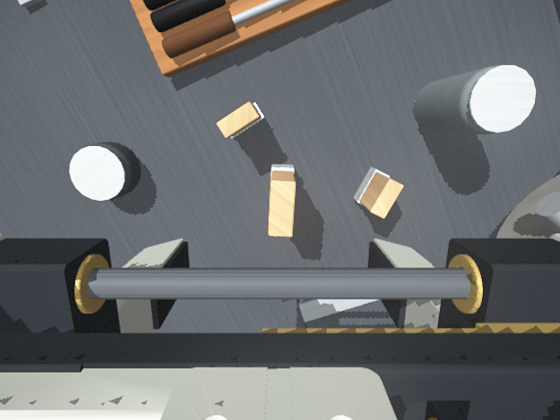

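The wrist view shows the largest scraper at (282,200), centred between the fingers. Small look-alikes stand at (240,120) and (380,190), so I'll descend with a narrower opening.

```bash
python3 -m handwheel '[-0.2,0.1,1,0.35, -0.2,0.1,2,0.35, -0.2,0.1,3,0.35, -0.2,0.1,4,0.35, -0.2,0.1,5,0.35, -0.2,0.1,6,0.35, -0.2,0.1,6.35,0.35, -0.2,0.1,6.35,0.35, -0.2,0.1,6.35,0.35]' 0.2; python3 -m handwheel '[0,0,0,0,0,0,0,0,0,0,0,0,0,0,0,0,0,0,0,0,0,0,0,0,0,0,0,0,0,0,0,0]' -1 40
```

```text
time: 3.25
ee_pos: [0.5117, -0.3694, 0.0567]
eef_rot: [3.14, -0.0, 1.091]
ft_force: [0.0, -0.7, 0.2]
width: 0.599
grip_force: 0.0
time: 4.05
ee_pos: [0.511, -0.3695, 0.0555]
eef_rot: [-3.141, -0.0, 1.09]
ft_force: [-0.1, 1.6, 1.3]
width: 0.238
grip_force: 40.0
```

Gripped: width is 22 mm and the TCP sits 55.5 mm above the blade's lower face. Next I lift and go to the plate for a sideways sweep of the chip behind the bracket.

```bash
cat >> h.py <<'E'
def pl(x,y,h,yaw):
    a=np.radians(-4); c,s=np.cos(a),np.sin(a); g=0.0555
    rows(.590+(c*x-s*y)/1000,-.017+(s*x+c*y)/1000,.05+g+h/1000,np.radians(yaw))
E
python3 -m handwheel '[0,0,-1,0, 0,0,-2,0, 0,0,-3.5,0, 0,0,-5,0, 0,0,-6,0, 0,0,-6,0, 0,0,-6,0]'; python3 -c "
from h import *
pl(30,-68,60,86); pl(30,-68,1.5,86)"
```

```text
time: 4.75
ee_pos: [0.511, -0.3692, 0.2051]
eef_rot: [3.142, -0.0, 1.09]
ft_force: [0.1, 0.8, -2.8]
width: 0.24
grip_force: 40.0
rows [11.94 -1.53  1.58] twist -2.94 len mm 303.0
rows [11.94 -1.53  3.92] twist -2.94 len mm 316.0
```

```bash
python3 -m handwheel '[1.2,-0.15,0,-0.4, 2.4,-0.3,0,-0.8, 3.8,-0.5,0,-1.2, 5.2,-0.7,0,-1.6, 6.6,-0.8,0,-2, 8,-1,0.3,-2.5, 9.4,-1.2,0.6,-2.9, 10.6,-1.4,1,-2.9, 11.5,-1.5,1,-2.9, 11.9,-1.5,1,-2.9, 11.9,-1.5,1,-2.9]'
python3 - <<'E'
from h import *
d=grab('wrist','w2'); pl(30,-68,1.5,86)
b=grab('scene','s2')
E
```

```text
time: 5.85
ee_pos: [0.6153, -0.0869, 0.1791]
eef_rot: [-3.14, -0.0, 1.497]
ft_force: [0.0, -1.1, -2.0]
width: 0.233
grip_force: 40.0
rows [0.08 0.   2.91] twist -0.04 len mm 72.0
```

View pics/w2.png

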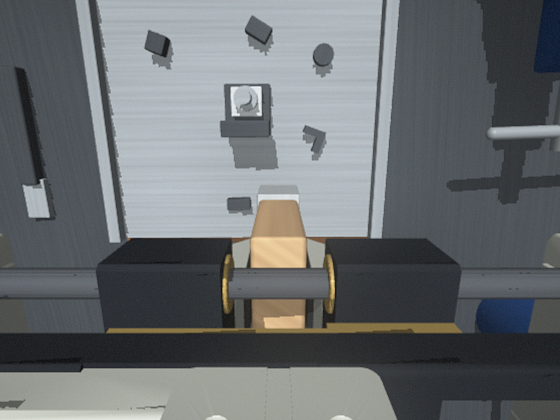

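Wrist view: chips at (238,204), (315,137), (323,55), (259,30) and (157,43). The bracket is at (247,110), the plate's board edge at row ~238, and the lips at columns ~115 and ~375. I'll refine the plate frame from these.

Run:
```python
from h import *
d=dict(np.load('w2.npz'))
C=np.array([590,-17]); a=np.radians(-4); ex=np.array([np.cos(a),np.sin(a)]); ey=np.array([-np.sin(a),np.cos(a)])
for n,uv,z in [('lipL in',(107,0),.05),('lipL in',(123,200),.05),('lipR in',(379,0),.062),('lipR in',(373,200),.062),('edge',(140,238),.05),('edge',(220,238),.05),('chipbehind',(238,204),.056),('L',(315,137),.056),('slug',(323,55),.056),('c',(259,30),.056),('d',(157,43),.056),('brk nearL',(221,135),.055),('brk nearR',(270,136),.055),('brkfar top R',(270,84),.085)]:
    w=ray(d,uv,z)[0]*1000; q=w[:2]-C; print(n,w.round(),'plate',(q@ex).round(1),(q@ey).round(1))
```

```text
lipL in [495.  82.  50.] plate -101.8 92.2
lipL in [477. -76.  50.] plate -108.8 -66.4
lipR in [701.  63.  62.] plate 105.1 87.4
lipR in [696. -89.  62.] plate 111.0 -64.4
edge [ 486. -112.   50.] plate -97.5 -102.4
edge [ 559. -118.   50.] plate -23.8 -102.6
chipbehind [580. -85.  56.] plate -5.3 -69.0
L [650. -33.  56.] plate 60.8 -11.8
slug [659.  29.  56.] plate 65.5 51.1
c [610.  51.  56.] plate 15.6 69.1
d [530.  48.  56.] plate -64.0 60.3
brk nearL [572. -26.  55.] plate -17.6 -9.9
brk nearR [612. -29.  55.] plate 23.3 -10.9
brkfar top R [616.   8.  85.] plate 24.5 26.8
```

Run:
```python
from h import *
C=np.array([590,-17]); a=np.radians(-4); ex=np.array([np.cos(a),np.sin(a)]); ey=np.array([-np.sin(a),np.cos(a)])
for f in('w2','top0'):
    d=dict(np.load(f+'.npz')); P=world(d)*1000; q=P[...,:2]-C; X,Y,Z=q@ex,q@ey,P[...,2]
    for lo,hi in((57,70),(70,84),(84,110)):
        m=(d['depth']>0)&(abs(X)<32)&(abs(Y)<38)&(Z>lo)&(Z<hi)
        if m.sum()>5: print(f,lo,m.sum(),'x',np.percentile(X[m],[3,97]).round(),'y',np.percentile(Y[m],[3,97]).round(),'zmax',Z[m].max().round())
```

```text
w2 57 787 x [-12.  24.] y [ 2. 29.] zmax 70.0
w2 70 727 x [-6. 17.] y [ 5. 26.] zmax 84.0
w2 84 1009 x [-11.  23.] y [-10.  20.] zmax 93.0
top0 57 62 x [-25.  23.] y [-28.  35.] zmax 70.0
top0 70 38 x [-6. 22.] y [-2. 25.] zmax 83.0
top0 84 49 x [-12.  23.] y [-9. 20.] zmax 99.0
```

Bracket footprint in the plate frame is about x -13..25, y -11..29. Now lower behind it and sweep that chip sideways towards -x.

```bash
python3 -m handwheel '[0,0,1,0, 0,0,1.8,0, 0,0,2.4,0, 0,0,2.7,0, 0,0,2.9,0, 0,0,2.9,0]'; python3 -m handwheel '[0,-0.3,0,0, 0,-0.6,0,0, 0,-0.9,0,0, 0,-1.2,0,0, 0,-1.5,0,0, 0,-1.8,0,0, 0,-2.1,0,0, 0,-2.35,0,0, 0,-2.55,0,0, 0,-2.7,0,0, 0,-2.7,0,0]'
python3 - <<'E'
from h import *
pl(-64,-102,3,176); pl(-17,69,60,86)
E
```

```text
time: 6.55
ee_pos: [0.6153, -0.0889, 0.1079]
eef_rot: [-3.141, 0.0, 1.494]
ft_force: [-0.2, 0.4, -2.7]
width: 0.235
grip_force: 40.0
time: 7.65
ee_pos: [0.5476, -0.0832, 0.108]
eef_rot: [-3.141, -0.0, 1.495]
ft_force: [-0.0, 0.5, -2.2]
width: 0.239
grip_force: 40.0
rows [-1.33 -1.04 -0.02] twist -11.29 len mm 42.0
rows [ 5.53  0.79 -2.3 ] twist -0.04 len mm 150.0
```

```bash
python3 -m handwheel '[0,0,-1,0, 0,0,-2,0, 0,0,-2.4,0, 1,0.2,-2.5,0, 2.2,0.4,-2.5,0, 3.6,0.6,-2.5,0, 4.8,0.8,-2.5,0, 5.5,0.8,-2.5,0, 5.5,0.8,-2.5,0, 5.5,0.8,-2.5,0]'
python3 - <<'E'
from h import *
d=grab('wrist','w3'); pl(-17,69,1.5,86)
E
```

```text
time: 8.65
ee_pos: [0.5781, 0.0514, 0.1701]
eef_rot: [-3.141, 0.001, 1.495]
ft_force: [0.6, -1.3, -1.7]
width: 0.238
grip_force: 40.0
rows [ 0.09 -0.02  2.53] twist -0.05 len mm 63.0
```

View pics/w3.png

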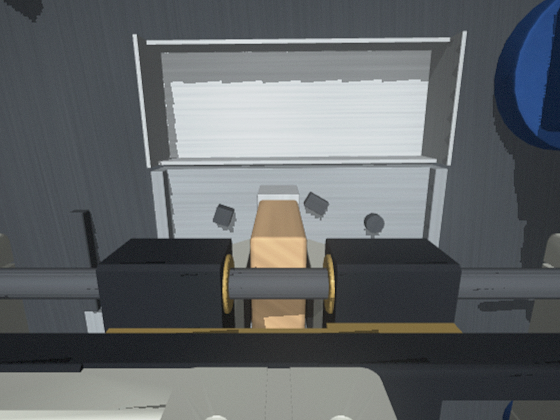

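Wrist view: the blade is at (278,195), between chip (316,203) on its right and chip (224,215) on its left, with the tray ahead. Lower and sweep +x.

```bash
python3 -m handwheel '[0.1,0,1,0, 0.1,0,1.8,0, 0.1,0,2.3,0, 0.1,0,2.55,0, 0.1,0,2.55,0]'; python3 -m handwheel '[0,0.25,0,0, 0,0.5,0,0, 0,0.75,0,0, 0,1,0,0, 0,1.25,0,0, 0,1.5,0,0, 0,1.75,0,0, 0,1.9,0,0, 0,2,0,0, 0,2,0,0]';  python3 -m handwheel '[0,-0.2,0,0, 0,-0.2,-1,0, 0,-0.2,-2,0, 0,-0.2,-2.4,0, 0,-0.2,-2.4,0]'
python3 - <<'E'
from h import *
d=grab('wrist','w4'); pl(65,-50,60,176); pl(65,-50,60,-4)
print(sensors.read_state()['joint_pos'])
E
```

```text
time: 9.2
ee_pos: [0.5787, 0.0538, 0.1067]
eef_rot: [-3.142, 0.0, 1.494]
ft_force: [-0.8, -0.1, -1.5]
width: 0.237
grip_force: 40.0
time: 10.2
ee_pos: [0.6288, 0.0509, 0.1067]
eef_rot: [3.141, 0.0, 1.495]
ft_force: [0.3, -0.4, -0.9]
width: 0.239
grip_force: 40.0
time: 10.7
ee_pos: [0.6241, 0.0515, 0.1681]
eef_rot: [3.139, -0.001, 1.495]
ft_force: [0.6, 0.0, -2.0]
width: 0.24
grip_force: 40.0
rows [-4.82  1.49  0.05] twist -11.29 len mm 126.0
rows [-4.82  1.49  0.05] twist 11.21 len mm 126.0
[-0.54289943  0.52806817  0.56388726  1.67929647 -0.32073157  1.02703879
  0.05138225]
```

```bash
python3 -m handwheel '[-0.5,0.2,0,1, -1,0.4,0,2, -1.5,0.6,0,3, -2,0.8,0,4, -2.5,1,0,5, -3,1.2,0,6, -3.5,1.3,0,7, -4,1.5,0,8, -4.5,1.5,0,9, -4.8,1.5,0,10, -4.8,1.5,0,11.2, -4.8,1.5,0,11.2]'
python3 - <<'E'
from h import *
d=grab('wrist','w5'); pl(65,-50,1.5,-4)
E
```

```text
time: 11.95
ee_pos: [0.651, -0.0711, 0.1649]
eef_rot: [3.141, 0.003, -0.072]
ft_force: [-0.4, 0.5, -2.8]
width: 0.236
grip_force: 40.0
rows [0.01 0.02 2.32] twist 0.01 len mm 58.0
```

View pics/w5.png

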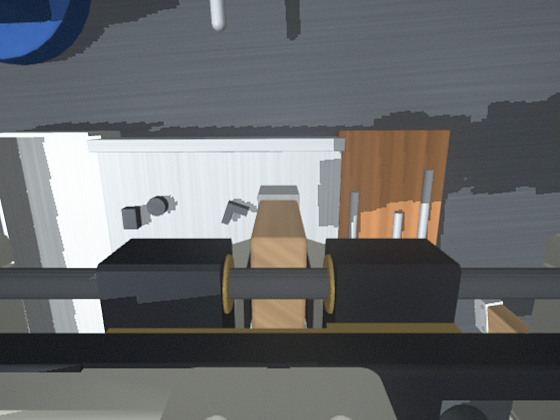

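Wrist view: the blade at (278,190) is just behind the L (234,211), with the slug (159,205) and bar (132,216) ahead in the same lane. Lower and push to the tray.

```bash
python3 -m handwheel '[0,0.1,1,0, 0,0.1,1.8,0, 0,0.1,2.1,0, 0,0.1,2.35,0, 0,0.1,2.35,0]'; python3 -m handwheel '[0,-0.3,0,0, 0,-0.7,0,0, 0,-1.1,0,0, 0,-1.5,0,0, 0,-1.9,0,0, 0,-2.3,0,0, 0,-2.7,0,0, 0,-3.1,0,0, 0,-3.5,0,0, 0,-3.9,0,0, 0,-4.2,0,0, 0,-4.4,0,0]';  python3 -m handwheel '[0,-0.3,0,0, 0,-0.6,0,0, 0,-0.9,0,0, 0,-1.2,0,0, 0,-1.5,0,0, 0,-1.8,0,0, 0,-2.1,0,0, 0,-2.3,0,0, 0,-2.4,0,0, 0,-2.4,0,0]'
python3 - <<'E'
from h import *
grab('wrist','w6');grab('scene','s6'); pl(-64,-105,60,-4)
E
```

```text
time: 12.5
ee_pos: [0.6515, -0.0734, 0.1076]
eef_rot: [-3.141, 0.001, -0.067]
ft_force: [-0.8, 0.8, -1.5]
width: 0.242
grip_force: 40.0
time: 13.7
ee_pos: [0.6593, 0.0371, 0.1079]
eef_rot: [-3.141, 0.0, -0.068]
ft_force: [0.1, -1.5, -1.9]
width: 0.239
grip_force: 40.0
time: 14.7
ee_pos: [0.6634, 0.0964, 0.1079]
eef_rot: [-3.142, 0.0, -0.068]
ft_force: [-0.4, -0.7, -1.9]
width: 0.238
grip_force: 40.0
rows [-5.18  8.89 -2.3 ] twist 0.0 len mm 263.0
```

View pics/w6.png

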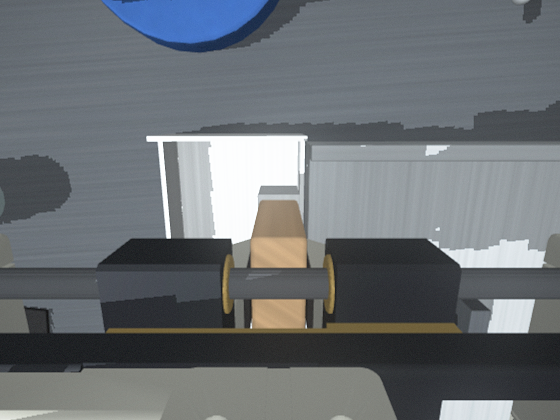

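The blade is past the edge over the tray at (280,190), and the lane behind it is clear. Next: lift and go behind the remaining two chips.

```bash
python3 -m handwheel '[0,0,-1,0, 0,0,-2,0, 0,0,-2.4,0, -1,1.6,-2.4,0, -2,3.2,-2.4,0, -3,4.9,-2.4,0, -4,6.6,-2.4,0, -4.8,8,-2.4,0, -5.2,8.9,-2.4,0, -5.2,8.9,-2.4,0, -5.2,8.9,-2.4,0]'
cat > chips.py <<'E'
from h import *
import sys
C=np.array([590,-17]); a=np.radians(-4); ex=np.array([np.cos(a),np.sin(a)]); ey=np.array([-np.sin(a),np.cos(a)])
for cam,zp in ((sys.argv[1],.056),(sys.argv[1],.008)):
    d=grab(cam,'c_'+cam); g=d['img'].astype(int); u,v=np.meshgrid(np.arange(560),np.arange(420))
    w=ray(d,np.c_[u.ravel(),v.ravel()],zp)[:,:2]*1000-C; X=(w@ex).reshape(420,560); Y=(w@ey).reshape(420,560)
    r=(abs(X)<106)&(Y<100)&(Y>-98) if zp>.05 else (abs(X)<121)&(Y>105)&(Y<200)
    m=r&(g.max(-1)<115); n,l,st,c=cv2.connectedComponentsWithStats(m.astype(np.uint8))
    for i in range(1,n):
        if st[i,4]>7: print(cam,'plate' if zp>.05 else 'tray',st[i,4],'px',c[i].round(),'xy',X[l==i].mean().round(),Y[l==i].mean().round())
E
python3 chips.py wrist; python3 chips.py top; python3 chips.py scene; python3 -c "
from h import *
pl(-64,-105,1.5,-4)"
```

```text
time: 15.9
ee_pos: [0.5181, -0.1174, 0.1679]
eef_rot: [-3.141, -0.0, -0.071]
ft_force: [0.1, 0.4, -2.0]
width: 0.234
grip_force: 40.0
wrist plate 43 px [11. 52.] xy 55.0 96.0
wrist plate 1016 px [149. 118.] xy 6.0 -3.0
wrist plate 19 px [116. 102.] xy 19.0 21.0
wrist plate 76 px [122. 120.] xy 5.0 18.0
wrist plate 99 px [111. 119.] xy 6.0 27.0
wrist plate 60 px [237. 198.] xy -59.0 -71.0
wrist plate 203 px [ 87. 203.] xy -62.0 56.0
wrist plate 1427 px [177. 245.] xy -100.0 -17.0
wrist tray 44 px [13. 52.] xy 64.0 131.0
wrist tray 114 px [  4. 241.] xy -114.0 176.0
top plate 15 px [312. 180.] xy 39.0 -82.0
top plate 706 px [300. 209.] xy -57.0 -48.0
rows [0.01 0.04 2.43] twist 0.02 len mm 60.0
```

Both remaining chips are in the lane, at plate (-59,-71) and (-62,56). Sweep it.

```bash
python3 -m handwheel '[0,0,1,0, 0,0,1.8,0, 0,0,2.2,0, 0,0,2.45,0, 0,0,2.45,0]'; python3 -m handwheel '[0,-0.3,0,0, 0,-0.7,0,0, 0,-1.1,0,0, 0,-1.5,0,0, 0,-1.9,0,0, 0,-2.3,0,0, 0,-2.7,0,0, 0,-3.1,0,0, 0,-3.5,0,0, 0,-3.9,0,0, 0,-4.3,0,0, 0,-4.6,0,0]';  python3 -m handwheel '[0,-0.4,0,0, 0,-0.8,0,0, 0,-1.2,0,0, 0,-1.6,0,0, 0,-2,0,0, 0,-2.4,0,0, 0,-2.8,0,0, 0,-3.2,0,0, 0,-3.6,0,0, 0,-3.9,0,0, 0,-4.2,0,0, 0,-4.35,0,0]'; python3 -m handwheel '[0,-0.1,0,0, 0,-0.1,0,0, 0,-0.1,-1,0, 0,-0.1,-2,0, 0,-0.1,-3,0, 0,-0.1,-3,0]'; python3 chips.py wrist; python3 chips.py scene
```

```text
time: 16.7
ee_pos: [0.5184, -0.117, 0.1065]
eef_rot: [3.141, 0.001, -0.069]
ft_force: [0.6, -0.5, -1.4]
width: 0.237
grip_force: 40.0
time: 17.9
ee_pos: [0.5263, -0.0012, 0.1066]
eef_rot: [-3.141, 0.0, -0.068]
ft_force: [0.3, 0.0, -1.6]
width: 0.234
grip_force: 40.0
time: 19.1
ee_pos: [0.5338, 0.1071, 0.1067]
eef_rot: [-3.141, 0.0, -0.068]
ft_force: [0.3, -0.3, -2.4]
width: 0.237
grip_force: 40.0
time: 19.7
ee_pos: [0.5358, 0.1079, 0.1845]
eef_rot: [-3.14, -0.004, -0.07]
ft_force: [0.7, -0.9, -2.1]
width: 0.239
grip_force: 40.0
wrist plate 12 px [305.  40.] xy 68.0 100.0
wrist plate 2385 px [425. 123.] xy 5.0 -2.0
wrist plate 26 px [303. 160.] xy -26.0 100.0
wrist plate 43 px [302. 222.] xy -82.0 99.0
wrist plate 45 px [314. 244.] xy -103.0 88.0
wrist plate 963 px [378. 243.] xy -102.0 29.0
wrist tray 918 px [202. 138.] xy -15.0 196.0
wrist tray 152 px [292.  47.] xy 72.0 109.0
wrist tray 177 px [277.  57.] xy 64.0 123.0
wrist tray 101 px [285.  84.] xy 40.0 115.0
wrist tray 10 px [288. 184.] xy -56.0 112.0
wrist tray 16 px [292. 184.] xy -56.0 107.0
wrist tray 21 px [254. 229.] xy -105.0 147.0
wrist tray 10 px [248. 241.] xy -118.0 153.0
```

Three chips are in the tray at x 40..72, and two are near x -56, partly hidden by the handle. I'll move over the mat, then check the tray unobstructed.

```bash
python3 -m handwheel '[0,-0.8,0,-1, 0,-1.7,0,-2, 0,-2.8,0,-3, 0,-4,0,-4, 0,-5.2,0,-5, 0.2,-6.4,0,-6, 0.3,-7.6,0,-7, 0.5,-8.8,0,-8, 0.6,-9.8,0,-9, 0.7,-10.6,0,-10, 0.7,-10.8,0,-10.5, 0.7,-10.8,0,-10.5]'; python3 chips.py top; python3 chips.py scene
python3 - <<'E'
from h import *
rows(.536,.379,.06,np.radians(80))
a=cv2.imread('pics/c_top.png')[140:245,215:365]; b=cv2.imread('pics/c_scene.png')[180:310,195:350]
cv2.imwrite('pics/chk.png',np.vstack([cv2.resize(a,(560,300),interpolation=3),cv2.resize(b,(560,300),interpolation=3)]))
E
```

```text
time: 21.1
ee_pos: [0.5692, 0.3776, 0.1799]
eef_rot: [-3.14, 0.001, 1.4]
ft_force: [-0.5, -1.2, -3.2]
width: 0.241
grip_force: 40.0
top plate 79 px [285. 189.] xy 5.0 5.0
top tray 12 px [252. 178.] xy 39.0 117.0
top tray 13 px [251. 209.] xy -64.0 115.0
scene plate 55 px [251. 231.] xy 3.0 -3.0
scene plate 11 px [260. 239.] xy 18.0 29.0
rows [-0.11 -1.36  4.85] twist -0.02 len mm 125.0
```

View pics/chk.png

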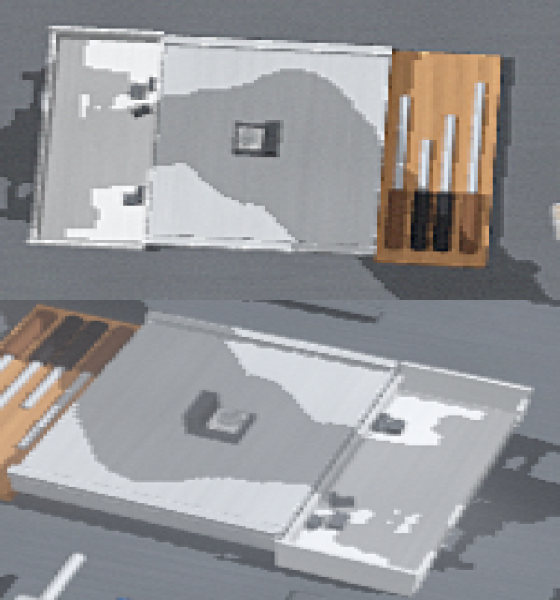

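The plate is clear. The tray holds three chips near one end and a touching pair near the other (top crop (140,90)-(140,110) and (133,195)). Now place the scraper on the mat.

```bash
python3 -m handwheel '[-0.1,-0.7,0,0, -0.1,-1.35,1,0, -0.1,-1.35,2,0, -0.1,-1.35,3,0, -0.1,-1.35,3.8,0, -0.1,-1.35,4.3,0, -0.1,-1.35,4.6,0, -0.1,-1.35,4.75,0, -0.1,-1.35,4.8,0, -0.1,-1.35,4.8,0]'; python3 -c "
from h import *
rows(.536,.379,.0595,np.radians(80))"
```

```text
time: 22.3
ee_pos: [0.5368, 0.3804, 0.0624]
eef_rot: [3.141, -0.001, 1.397]
ft_force: [-0.2, 0.7, -1.6]
width: 0.237
grip_force: 40.0
rows [-0.06 -0.02  0.12] twist 0.0 len mm 3.0
```

```bash
python3 -m handwheel '[0,0,0.06,0, 0,0,0.1,0, 0,0,0.12,0, 0,0,0.12,0, 0,0,0.12,0]'
```

```text
time: 22.8
ee_pos: [0.5366, 0.3805, 0.0595]
eef_rot: [3.141, -0.001, 1.397]
ft_force: [-1.7, -0.7, 5.4]
width: 0.238
grip_force: 40.0
```

Contact (force rose to +5 N). Release and back off straight up.

```bash
python3 -m handwheel '[0,0,0,0, 0,0,0,0, 0,0,0,0, 0,0,0,0, 0,0,0,0]' 0.2; python3 -m handwheel '[0,0,-0.5,0, 0,0,-1.5,0, 0,0,-2.5,0, 0,0,-3.5,0, 0,0,-4.5,0, 0,0,-5.5,0, 0,0,-6,0, 0,0,-6,0, 0,0,-6,0]'
python3 - <<'E'
from h import *
d=grab('wrist','w9'); P=world(d); z=P[...,2]; near=(d['depth']>0)&(np.hypot(P[...,0]-.536,P[...,1]-.379)<.06)
m=near&(z>.088)&(z<.112); print(m.sum(), rect(P[m]) if m.sum() else '', np.percentile(z[m],[5,50,95]) if m.sum() else '')
E
```

```text
time: 23.3
ee_pos: [0.5363, 0.3802, 0.0587]
eef_rot: [-3.142, 0.0, 1.397]
ft_force: [-0.8, -0.6, -0.1]
width: 0.585
grip_force: 0.0
time: 24.2
ee_pos: [0.5359, 0.3801, 0.2082]
eef_rot: [-3.141, 0.0, 1.397]
ft_force: [-0.5, -0.2, 0.8]
width: 0.603
grip_force: 0.0
1566 (array([536.7, 381.3]), array([21.9, 49.5]), np.float32(80.7)) [0.09830147 0.10017629 0.10129038]
```

The scraper stands upright on the mat, centred within 3 mm. I'll check numerically from close by that the pair in the tray really is two chips.

```bash
python3 -m handwheel '[-1.5,0,-0.5,0, -3,0,-1,0, -4.5,0,-2,0, -6,0,-2,0, -7.5,0,-2,0, -9,0,-2,0, -10.5,0,-2,0, -11.5,0,-2,0, -12,0,-2,0, -12,0,-2,0, -12,0,-2,0]'
python3 - <<'E'
from h import *
C=np.array([590,-17]); a=np.radians(-4); ex=np.array([np.cos(a),np.sin(a)]); ey=np.array([-np.sin(a),np.cos(a)])
d=grab('wrist','w10'); P=world(d)*1000; q=P[...,:2]-C; X,Y,Z=q@ex,q@ey,P[...,2]
m=(d['depth']>0)&(abs(X)<118)&(Y>106)&(Y<196)&(Z>7)&(Z<45)&(d['img'].max(-1)<110)
m=cv2.morphologyEx(m.astype(np.uint8),cv2.MORPH_OPEN,np.ones((2,2)))
n,l,st,c=cv2.connectedComponentsWithStats(m)
for i in range(1,n):
    if st[i,4]>15: k=l==i; print(c[i].round(),st[i],'X',np.percentile(X[k],[2,98]).round(),'Y',np.percentile(Y[k],[2,98]).round(),'Z',np.percentile(Z[k],[5,95]).round())
E
```

```text
time: 25.35
ee_pos: [0.4846, 0.0861, 0.2583]
eef_rot: [-3.141, -0.0, 1.398]
ft_force: [0.4, 1.1, 1.0]
width: 0.599
grip_force: 0.0
[414. 144.] [414 140   2   9  18] X [54. 55.] Y [117. 126.] Z [11. 15.]
[403. 155.] [399 151  11   9  52] X [36. 44.] Y [106. 114.] Z [11. 23.]
[426. 154.] [423 151   8   7  41] X [64. 70.] Y [105. 112.] Z [13. 21.]
[320. 166.] [312 161  18  10 120] X [-71. -52.] Y [105. 114.] Z [20. 29.]
```

Run:
```python
from h import *
d=dict(np.load('w10.npz')); print(d['T'][:3,3],d['T'][:3,2], sensors.read_state()['ee_pos'])
C=np.array([590,-17]); a=np.radians(-4); ex=np.array([np.cos(a),np.sin(a)]); ey=np.array([-np.sin(a),np.cos(a)])
print(C-62*ex+135*ey)
```

```text
[0.49637567 0.15291103 0.41742542] [-0.04429607 -0.24828684 -0.96767324] [0.48464024 0.08647539 0.25835842]
[537.56815284 121.99604816]
```

```bash
python3 -m handwheel '[0.6,0.9,-1,0, 1.6,1.6,-2,0, 1.6,1.6,-3,0, 1.6,1.6,-3,0, 1.6,1.6,-3,0]'
python3 - <<'E'
from h import *
C=np.array([590,-17]); a=np.radians(-4); ex=np.array([np.cos(a),np.sin(a)]); ey=np.array([-np.sin(a),np.cos(a)])
d=grab('wrist','w11'); P=world(d)*1000; q=P[...,:2]-C; X,Y,Z=q@ex,q@ey,P[...,2]
k=(d['depth']>0)&(abs(X+62)<25)&(Y>98)&(Y<150)&(Z>-5)&(Z<60)
v,u=np.where(k); print(u.min(),u.max(),v.min(),v.max())
g=d['img'].max(-1)
for r in range(v.min(),v.max()+1,2): print(r,' '.join(f'{g[r,c]:3d}/{Z[r,c]:3.0f}' for c in range(u.min(),u.max(),3)))
E
```

```text
time: 25.9
ee_pos: [0.531, 0.1186, 0.3334]
eef_rot: [3.141, 0.0, 1.399]
ft_force: [0.5, 0.5, -0.6]
width: 0.601
grip_force: 0.0
265 302 156 197
156 241/  4 240/  4 241/  5 243/  4 244/  4 243/  5 244/  4 243/  3 243/  4 241/  6 240/  4 240/  5 239/  5
158 242/  4 242/  4 241/  5 241/  5 240/  3 240/  3 239/  4 240/  5 241/  5 241/  4 242/  6 242/  4 243/  7
160 238/  5 240/  5 240/  5 240/  3 242/  7 242/  4 243/  4 243/  4 244/  3 244/  5 244/  4 243/  5 243/  4
162 243/  5 242/  4 242/  4 243/  3 243/  5 244/  5 242/  5 243/  4 244/  4 244/  4 243/  4 243/  3 242/  4
164 242/  5 242/  3 242/  4 243/  3 242/  4 243/  4 242/  5 243/  5 244/  5 241/  3 242/  3 243/  4 243/  5
166 240/  5 241/  5 242/  5 242/  4 242/  5 242/  4 242/  6 242/  4 242/  3 243/  4 242/  6 243/  3 243/  5
168 239/  4 242/  6 241/  4 242/  5 242/  5 242/  5 243/  5 243/  4 243/  5 244/  5 243/  4 243/  4 243/  4
170 241/  5 241/  4 241/  4 242/  5 241/  4 242/  4 242/  3 243/  4 242/  5 241/  3 241/  4 241/  3 241/  5
172 240/  6 241/  5 239/  5 241/  4 241/  3 241/  5 241/  4 241/  4 241/  4 243/  5 242/  4 
[... 611 characters left out ...]
/ 22 109/ 22 107/ 23 237/  6 244/  5 243/  4 243/  5
186 240/  3 240/  4 240/  2 241/492 191/  4 110/ 26 120/ 25 114/ 27 115/ 26 197/ 26 245/  4 239/  4 239/  5
188 241/  5 242/  5 242/  5 245/  5 229/  5 101/ 30 103/ 28 104/ 29 104/ 26 140/ 26 184/  7 185/ 10 187/ 11
190 229/  4 223/  5 206/  4 194/  6 177/  8  99/ 29  98/ 27 120/ 26 140/ 25 154/ 25 188/ 22 186/ 25 185/ 25
192 181/ 14 185/ 17 184/ 19 186/ 21 186/ 23 156/ 25 190/ 28 205/ 30 214/ 31 222/ 33 231/ 36 234/ 37 244/ 38
194 190/ 29 201/ 32 219/ 34 225/ 35 231/ 38 240/ 34 244/ 38 233/ 37 223/ 36 203/ 37 180/ 38 167/ 28 139/ 32
196 233/ 37 225/ 37 208/ 37 192/ 39 146/ 37 144/ 29 129/ 33 129/ 34 158/ 35 161/ 38 159/ 40 154/ 41 159/ 44
```

Two bodies confirmed in the pair: a flat one with its top at 18 mm, and one leaning on the wall with its top at 29 mm. With the other three, that makes five chips, all below the rim. Handing in.

```bash
python3 -c "
from h import *
print(bot.close_job())"
```

```text
the job is handed in; nothing more can be done
None
```

I handed the job in at about 26 s: all five chips measured in the tray, below its rim (one leans on the tray wall), the plate looked clear, and the scraper is upright on the mat within about 3 mm of its centre; no verdict came back.

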